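# Find the objective under the dust caps

## Task

One of the two aluminium dust caps hides a tall microscope objective, the other only a flat adapter ring. Lift a cap to look; if it is the ring, put that cap back on its base. When you find the objective, stand its cap upright in the shallow tray, then lift the objective out and stand it upright in the tray too, setting it down without dropping or tipping it; in the end the ring must be covered by its cap.

Things in the scene. Friction and masses are not known exactly. Their poses are not given: they have to be found in the camera images.
- cap_1: left-hand (larger y) of two identical opaque aluminium dust caps: a loose upside-down cup, 76 mm outside diameter, 78 mm high, wall 3 mm, 0.15 kg. On its top centre a black grip knob, 22 mm diameter, 32 mm tall. Origin: centre of the open lower rim, z up. Its rim rests 8 mm above the bench on a fixed base and it simply lifts off; raise it 80 mm to clear what is inside.
- cap_2: right-hand (smaller y) cap, the same as cap_1 in every way. Each cap starts on its own fixed black base, centred below it within 3 mm: a flange 92 mm diameter, 8 mm high, with a central boss 58 mm diameter whose top is 16 mm above the bench; the cap (70 mm inside) fits round the boss with 6 mm of play all round.
- objective: steel microscope objective: round barrel 30 mm diameter, 52 mm tall (top 10 mm tapers to 18 mm), 0.16 kg, loose. Origin: centre of its flat foot, z up the barrel. At the start it stands upright under one of the caps, near the middle of that base's boss (foot 16 mm above the bench). Under the other cap lies a steel ring, 44 mm diameter, 14 mm high (not listed).
- tray: empty shallow steel tray with a dark rubber floor, fixed to the left of the bases, 260 mm (its x) by 150 mm (its y) outside, rim 12 mm high, walls 4 mm. Origin: centre of its underside, floor 4 mm above it. A cap fits in one half (65 mm from the centre along its x), the objective in the other. Lab items stand around; the tallest near by is a 140 mm bottle beyond the bases.

How it is judged:
On the way:
1. the cap over the objective is off and away to the side, the objective still standing on its base (horizontal distance between objective and cap_1 above 0.08 m and horizontal distance between objective and cap_2 above 0.08 m and distance of objective from where it was at the start of the episode below 0.02 m and angle between objective's own z axis and vertical below 0.17 rad), for 0.2 s.
At the end, for the whole second after the job is handed in: The objective stands upright (within 8 degrees) on the tray's floor, one cap stands upright (within 6 degrees) flat on the tray's floor, the other cap sits upright on its base within 12 mm of where it started; all released and at rest (x of objective in the frame of tray between -0.126 and 0.126 m and y of objective in the frame of tray between -0.071 and 0.071 m and z of objective in the frame of tray below 0.012 m and angle between objective's own z axis and vertical below 0.15 rad and (((distance of cap_1 from where it was at the start of the episode below 0.012 m and angle between cap_1's own z axis and vertical below 0.1 rad) and (x of cap_2 in the frame of tray between -0.1 and 0.1 m and y of cap_2 in the frame of tray between -0.045 and 0.045 m and z of cap_2 in the frame of tray below 0.012 m and angle between cap_2's own z axis and vertical below 0.1 rad)) or ((distance of cap_2 from where it was at the start of the episode below 0.012 m and angle between cap_2's own z axis and vertical below 0.1 rad) and (x of cap_1 in the frame of tray between -0.1 and 0.1 m and y of cap_1 in the frame of tray between -0.045 and 0.045 m and z of cap_1 in the frame of tray below 0.012 m and angle between cap_1's own z axis and vertical below 0.1 rad))) and linear speed of each of objective, cap_1, cap_2 below 0.03 m/s); the robot touches nothing.
It fails at once if the objective is tipped over (more than 35 degrees) (angle between objective's own z axis and vertical above 0.61 rad).
It fails at once if the objective is dropped (falls freely, faster than 0.5 m/s, about 13 mm) (contact force between the fingers and objective below 0.05 N and linear speed of objective above 0.5 m/s).
It also fails if it takes over 64 s, if anything falls off the work surface, if the arm or the gripper's body presses on something with over 40 N, if the wrist force passes 120 N, or if a joint passes its speed limit or range.

## Robot

A 7-joint arm with a two-finger parallel gripper is mounted at the origin on the work surface. World frame = base frame: x ahead of the robot, y to its left, z up, the work surface at z = 0. Lengths are in m, angles in rad, forces in N, time in s.
With the tool pointing down it reaches from about 0.35 to 0.9 m from the base axis. Payload 8.1 kg.
Tool frame: the origin (TCP) lies midway between the tips of the shut fingers; the grasp point (between the pads) lies 19 mm behind it (arm.hold_point_z is the distance from the TCP to the grasp point, in m); z points along the fingers, y is the direction in which the jaws open and shut (so a half turn about z gives the same grasp; the last joint's range is limited). The gripper opens to 92 mm and grips with 3 to 60 N. Pads are 19 mm wide; open, the fingers measure 130 mm over their backs; the gripper's body (75 mm by 190 mm) begins 47 mm behind the grasp point.
Start: joints at [1.1, 0.434, 0.025, 1.573, -0.012, 1.134, -0.075], TCP at [0.225, -0.583, 0.227] pointing down, gripper open.
Joint ranges: [-2.62, 2.62], [-0.44, 2.09], [-1.27, 1.32], [0.08, 2.57], [-1.32, 4.46], [0.12, 2], [-2.74, 2.74]. Speed limits (rad/s): [2.22, 2.22, 3.01, 3.01, 3.14, 3.14, 3.14].

## Interface

Orientations are given as a rotation vector (axis times angle).
In Python, from cell import arm gives the robot as it stands.
- The arm moves only by the shell command python3 -m pendant 'ROWS' [FORCE]. ROWS is JSON, a list of rows, each a list of 3 entries, a list of its own where there are three numbers: the shift along the tool's x, y, z in m, then the turn, a rotation vector about the tool's x, y, z in degrees, then the finger opening in m, from 0 to 0.0918. A call has 1 to 10 rows; each row shifts and turns the commanded pose from where the row before left it, along the tool's axes as they then stand; what a row does not reach is not made up. A row lasts 1/8 s, in which the tool goes at most 62.5 mm and 10.7 degrees, less where a joint would pass 70% of its speed; a pose out of reach is approached as far as the arm can. A call with a gripper value outside its range is refused whole. The fingers move at their own pace and stop on an object; FORCE is the grip in N (left out, the last holds). Time passes only in rows, so rows that do not move let the fingers close. It gives the time, the measured TCP pose, the force and the opening at its end, in the units of the state.
- arm.observe(): the state, without advancing time (a new reading comes with each control period).
- arm.get_image(name): name is "scene" or "top" or "wrist"; returns (picture, depth): 420x560x3 uint8, red, green, blue; 420x560 float32, m along the optical axis (not along the pixel's ray), 0 where there is no reading.
- arm.camera_params(name): a dict with "fovy" (degrees; the focal length in pixels is half the picture's height over the tangent of half this angle, whatever the lens; pixels are square), "cx", "cy" (the principal point, pixels), "rvec" (rotation vector, rad) and "tvec" (3), from world to camera coordinates, as OpenCV has them; the wrist camera has in their place "mount" (4x4, takes a point from camera to tool coordinates, whose origin is the TCP and whose axes are the flange's). Camera axes: x right, y down, z forward; pixel columns grow to the right and rows downward; lengths in m; the calibration is good to about 2 mm. A picture is of the moment at which its call begins: read the wrist's pose just before it. camera_params takes no time and is no camera call.
- arm.sign_off(): hands the job in, once; it reports no verdict.
Trained networks look in the newest picture that a camera, given by its name, has taken for a name from the list of things; names that differ only in an ending like _2 or _b are one class to them, and where a whole thing is asked for, a point or a joint stands for the part that bears it (a point fixed in the world has none). Each returns a list of dicts, best first, with "conf" (0 to 1); they miss things now and then, are a little off and sometimes report something else, mostly with a low value. They report only what shows in the picture. A call takes as long as a camera call.
- arm.look_for(camera, label): "rect" ([centre column, centre row, width, height] in pixels, round what is visible of it).
- arm.masks_of(camera, label): "pixels" (420x560 bool, what is visible of it) and "rect" ([centre column, centre row, width, height] in pixels, round what is visible of it).
The state is a dict: "clock": time; "joints": joint angles; "dq": joint speeds; "joint_efforts": joint torques, N m; "position": TCP position; "ee_rot": TCP orientation; "force": force on the tool from outside, world axes, zero at the start; "ft_torque": the same for the moment, N m; "width": opening from 0.0 (shut) to 1.0 (fully open).
Only numpy, scipy, OpenCV 4.12 (cv2) and the standard library are available. Lean on these libraries where they do the work, as an engineer would, in place of code of your own. Each camera call takes 0.05 s, during which the arm holds its last target.

## Working session

There is one attempt and no reset: what is moved stays moved. The work goes in short steps, Python scripts to look and compute and a shell command to move; the robot and the scene stay as the last step left them, time stands still between calls to the robot, and variables do not carry over. Pictures are saved under pics/ and viewed, and the job is handed in when it is done.

```bash
ls; mkdir -p pics
cat > h.py <<'E'
import numpy as np, cv2
from cell import arm
from scipy.spatial.transform import Rotation as R
def cam(name,st=None):
    p=arm.camera_params(name); f=210/np.tan(np.radians(p['fovy']/2))
    if 'mount' in p:
        T=np.eye(4);T[:3,:3]=R.from_rotvec(st['ee_rot']).as_matrix();T[:3,3]=st['position']
        M=T@np.array(p['mount'])
    else:
        E=np.eye(4);E[:3,:3]=R.from_rotvec(np.ravel(p['rvec'])).as_matrix();E[:3,3]=np.ravel(p['tvec']);M=np.linalg.inv(E)
    return f,p['cx'],p['cy'],M
def cloud(name,d,st=None):
    f,cx,cy,M=cam(name,st)
    v,u=np.mgrid[:420,:560]
    P=np.stack([(u-cx)/f*d,(v-cy)/f*d,d],-1)
    return P@M[:3,:3].T+M[:3,3]
def snap(name,fn):
    st=arm.observe(); im,d=arm.get_image(name)
    cv2.imwrite('pics/'+fn+'.png',im[:,:,::-1]); return st,im,d,cloud(name,d,st)
E
python3 - <<'E'
from h import *
for n in ['top','scene']:
    st,im,d,P=snap(n,n+'0'); np.save(n+'0.npy',P)
    print(n,{k:np.round(v,3) for k,v in arm.camera_params(n).items()})
    for l in ['cap_1','objective','tray']:
        for r in arm.masks_of(n,l):
            m=r['pixels']&(d>0); q=P[m]
            print(l,round(r['conf'],2),np.round(r['rect']),np.round(np.median(q,0),3) if len(q) else '',np.round(np.percentile(q,[2,98],axis=0),3).tolist() if len(q) else '')
print(arm.observe(), arm.hold_point_z)
E
```

```text
pics
top {'fovy': np.float64(52.215), 'cx': np.float64(275.096), 'cy': np.float64(210.287), 'rvec': array([ 2.131, -2.126,  0.189]), 'tvec': array([0.001, 0.55 , 0.785])}
cap_1 0.93 [426. 229.  50.  40.] [ 0.505 -0.276  0.086] [[0.475, -0.318, 0.021], [0.542, -0.249, 0.119]]
cap_1 0.9 [295. 195.  41.  49.] [ 0.573 -0.033  0.086] [[0.543, -0.067, 0.012], [0.614, 0.001, 0.119]]
tray 0.86 [157. 230. 101. 131.] [0.519 0.245 0.005] [[0.396, 0.165, 0.001], [0.65, 0.325, 0.013]]
scene {'fovy': np.float64(47.633), 'cx': np.float64(282.291), 'cy': np.float64(205.368), 'rvec': array([ 1.125,  2.219, -1.135]), 'tvec': array([ 0.328, -0.207,  1.343])}
cap_1 0.77 [258. 216.  41.  62.] [ 0.599 -0.018  0.069] [[0.533, -0.066, 0.007], [0.62, 0.006, 0.116]]
tray 0.88 [396. 279. 151. 118.] [0.539 0.249 0.004] [[0.397, 0.166, 0.001], [0.657, 0.325, 0.012]]
{'clock': 0.4, 'joints': array([ 1.10038142,  0.43458148,  0.02495153,  1.57328367, -0.01158275,
        1.13399501, -0.07509633]), 'dq': array([ 0.00047764, -0.00119956,  0.00031303,  0.00082774, -0.00019204,
        0.00081397, -0.00020565]), 'joint_efforts': array([-1.68001443e-03, -6.66980982e+01,  9.82621238e-01, -3.14415014e+01,
       -6.06557610e-02,  3.56052804e-02, -1.42066378e-05]), 'position': array([ 0.22471496, -0.5831667 ,  0.2266582 ]), 'ee_rot': array([-3.08850940e+00, -5.74442100e-01,  6.44201895e-05]), 'force': array([ 0.93073845,  0.6087236 , -0.69297289]), 'ft_torque': array([ 0.03359384, -0.03824783,  0.01634964]), 'width': 0.9969507554149951} 0.0188
```

Run:
```python
from h import *
P=np.load('top0.npy'); S=np.load('scene0.npy')
for c in [(0.505,-0.276),(0.573,-0.033)]:
  for n,Q in (('top',P),('scene',S)):
    near=np.hypot(Q[...,0]-c[0],Q[...,1]-c[1])<.06
    for lo,hi in ((.08,.092),(.11,.125)):
        q=Q[near&(Q[...,2]>lo)&(Q[...,2]<hi)]
        if len(q)>5:
            cc,r=cv2.minEnclosingCircle(q[:,:2].astype(np.float32))
            print(n,c,lo,len(q),np.round(cc,4),round(r,4),np.round(np.median(q,0),4))
for n,Q in (('top',P),('scene',S)):
    m=(Q[...,0]>.36)&(Q[...,0]<.7)&(Q[...,1]>.13)&(Q[...,1]<.36)&(Q[...,2]>.009)&(Q[...,2]<.018)
    print(n,cv2.minAreaRect(Q[m][:,:2].astype(np.float32)),m.sum())
# tall things in workspace
q=P[(P[...,2]>.05)&(P[...,0]>.25)&(P[...,0]<.9)]
g=np.round(q/0.03).astype(int)
d={}
for a,b,z in zip(g[:,0],g[:,1],q[:,2]): d[(a,b)]=max(d.get((a,b),0),z)
print([(round(a*.03,2),round(b*.03,2),round(float(z),2)) for (a,b),z in sorted(d.items())])
```

```text
top (0.505, -0.276) 0.08 1160 [ 0.5108 -0.2856] 0.0385 [ 0.5069 -0.2815  0.0864]
top (0.505, -0.276) 0.11 133 [ 0.5102 -0.2858] 0.0113 [ 0.5096 -0.2841  0.118 ]
scene (0.505, -0.276) 0.08 407 [ 0.5109 -0.284 ] 0.0403 [ 0.5199 -0.2757  0.0847]
scene (0.505, -0.276) 0.11 55 [ 0.5119 -0.2814] 0.0115 [ 0.5154 -0.2805  0.1162]
top (0.573, -0.033) 0.08 1114 [ 0.5803 -0.0335] 0.0382 [ 0.5776 -0.0331  0.0864]
top (0.573, -0.033) 0.11 117 [ 0.5804 -0.0332] 0.0109 [ 0.5796 -0.0335  0.1179]
scene (0.573, -0.033) 0.08 633 [ 0.5829 -0.0321] 0.0396 [ 0.5902 -0.0241  0.0847]
scene (0.573, -0.033) 0.11 86 [ 0.5827 -0.0322] 0.012 [ 0.5845 -0.0291  0.116 ]
top ((0.5231521129608154, 0.2443215698003769), (0.15096400678157806, 0.2604207694530487), 82.5666275024414) 978
scene ((0.5243899822235107, 0.24603211879730225), (0.15181633830070496, 0.2644171118736267), 82.7514419555664) 838
[(np.float64(0.39), np.float64(0.0), 0.87), (np.float64(0.48), np.float64(-0.33), 0.09), (np.float64(0.48), np.float64(-0.3), 0.09), (np.float64(0.48), np.float64(-0.27), 0.09), (np.float64(0.48), np.float64(-0.24), 0.09), (np
[... 3607 characters left out ...]
0.06), (np.float64(0.87), np.float64(0.0), 0.05), (np.float64(0.87), np.float64(0.03), 0.06), (np.float64(0.87), np.float64(0.06), 0.06), (np.float64(0.87), np.float64(0.09), 0.06), (np.float64(0.87), np.float64(0.12), 0.06), (np.float64(0.87), np.float64(0.48), 0.1), (np.float64(0.87), np.float64(0.51), 0.12), (np.float64(0.87), np.float64(0.54), 0.12), (np.float64(0.9), np.float64(-0.57), 0.1), (np.float64(0.9), np.float64(-0.54), 0.1), (np.float64(0.9), np.float64(-0.51), 0.1), (np.float64(0.9), np.float64(-0.48), 0.1), (np.float64(0.9), np.float64(-0.45), 0.06), (np.float64(0.9), np.float64(0.48), 0.1), (np.float64(0.9), np.float64(0.51), 0.12), (np.float64(0.9), np.float64(0.54), 0.12)]
```

View pics/top0.png

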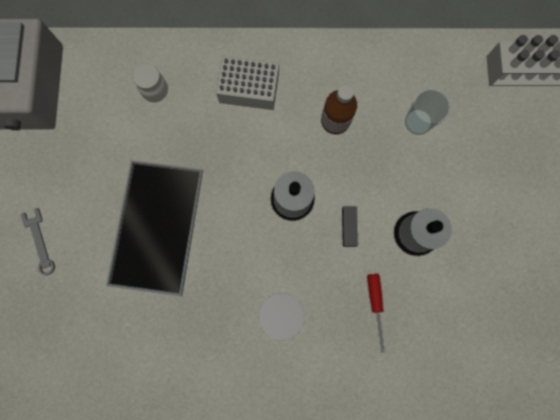

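View pics/scene0.png

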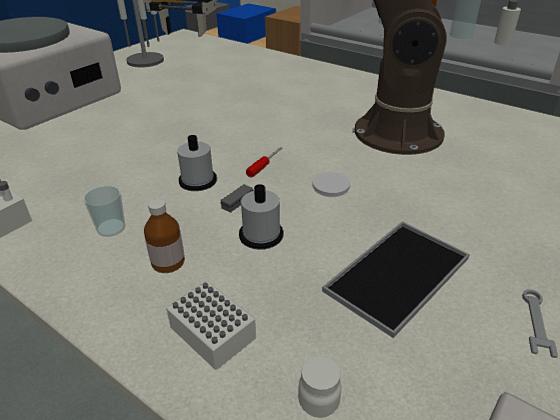

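```bash
python3 -m pendant '[[[0.0415,-0.0195,0],[0,0,0],0.06],[[0.0415,-0.0195,0],[0,0,0],0.06],[[0.0415,-0.0195,0],[0,0,0],0.06],[[0.0415,-0.0195,0],[0,0,0],0.06],[[0.0415,-0.0195,0],[0,0,0],0.06],[[0.0415,-0.0195,0],[0,0,0],0.06],[[0.0415,-0.0195,0],[0,0,0],0.06],[[0.0415,-0.0195,0],[0,0,0],0.06],[[0.0415,-0.0195,0],[0,0,0],0.06],[[0,0,0],[0,0,9.5],0.06]]'; python3 -m pendant '[[[0,0,0],[0,0,9.5],0.06],[[0,0,0],[0,0,9.5],0.06],[[0,0,0],[0,0,0],0.06]]'
cat >> h.py <<'E'
def go(x,y,z,st=None):
    st=st or arm.observe(); Rm=R.from_rotvec(st['ee_rot']).as_matrix()
    d=np.array([x,y,z])-st['position']
    print('pos',np.round(st['position'],4),'toolx yaw',round(float(np.degrees(np.arctan2(Rm[1,0],Rm[0,0]))),2),'tilt',np.round(np.degrees(np.arccos(-Rm[2,2])),2),'t',round(st['clock'],2),'tool shift mm',np.round(1000*Rm.T@d,1),'force',np.round(st['force'],1),'w',round(st['width']*91.8,1))
def knob(P,c,lo,hi,r=.06):
    near=np.hypot(P[...,0]-c[0],P[...,1]-c[1])<r
    q=P[near&(P[...,2]>lo)&(P[...,2]<hi)]
    if len(q)>5:
        cc,rr=cv2.minEnclosingCircle(q[:,:2].astype(np.float32)); print('circle',np.round(cc,4),round(rr,4),len(q),np.round(np.median(q,0),4))
E
python3 - <<'E'
from h import *
st,im,d,P=snap('wrist','w1')
go(.5105,-.285,.092,st)
knob(P,(.5105,-.285),.11,.13);knob(P,(.5105,-.285),.08,.093)
print(np.round(arm.observe()['joints'],2))
E
```

```text
clock: 1.65
position: [0.5131, -0.2809, 0.2267]
ee_rot: [-3.123, -0.322, -0.003]
force: [-1.0, -0.9, -0.7]
width: 0.654
clock: 2.02
position: [0.5102, -0.2851, 0.2268]
ee_rot: [3.135, -0.202, -0.0]
force: [-0.3, 0.5, -0.2]
width: 0.651
pos [ 0.5102 -0.2851  0.2268] toolx yaw -7.36 tilt 0.01 t 2.02 tool shift mm [  0.3  -0.2 134.8] force [-0.3  0.5 -0.2] w 59.8
circle [ 0.5103 -0.2845] 0.0111 627 [ 0.5113 -0.2848  0.1179]
circle [ 0.5103 -0.2848] 0.038 5203 [ 0.5147 -0.2856  0.086 ]
[ 0.42  0.37 -0.01  1.67  0.    1.1  -1.28]
```

View pics/w1.png

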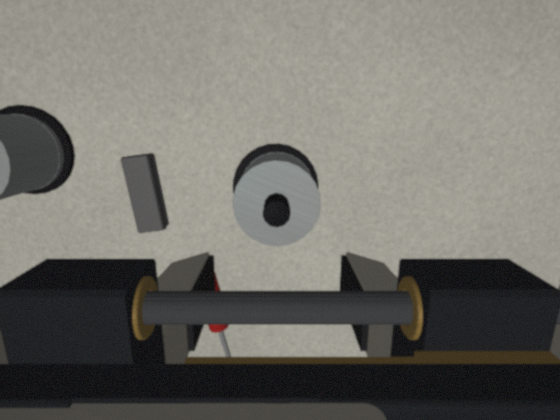

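```bash
python3 -m pendant '[[[0,0,0.045],[0,0,0],0.06],[[0,0,0.045],[0,0,0],0.06],[[0,0,0.03],[0,0,0],0.06],[[0,0,0.014],[0,0,0],0.06],[[0,0,0],[0,0,0],0.06]]' 15; python3 -m pendant '[[[0,0,0],[0,0,0],0.01],[[0,0,0],[0,0,0],0.01],[[0,0,0],[0,0,0],0.01],[[0,0,0],[0,0,0],0.01],[[0,0,0],[0,0,0],0.01]]' 25
```

```text
clock: 2.7
position: [0.5099, -0.2851, 0.0924]
ee_rot: [-3.135, 0.201, 0.002]
force: [0.3, 1.0, 0.2]
width: 0.655
clock: 3.32
position: [0.5103, -0.2851, 0.0929]
ee_rot: [3.135, -0.203, 0.0]
force: [0.3, 0.7, 1.3]
width: 0.231
```

Gripped (21 mm on a 22 mm knob). Lift 100 mm.

```bash
python3 -m pendant '[[[0,0,-0.01],[0,0,0],0.01],[[0,0,-0.02],[0,0,0],0.01],[[0,0,-0.025],[0,0,0],0.01],[[0,0,-0.025],[0,0,0],0.01],[[0,0,-0.02],[0,0,0],0.01],[[0,0,0],[0,0,0],0.01]]'
python3 - <<'E'
from h import *
st,im,d,P=snap('scene','s1')
cv2.imwrite('pics/s1c.png',cv2.resize(im[90:240,120:320,::-1],(800,600),interpolation=cv2.INTER_CUBIC))
for l in ['objective','cap_1']: print(l,[(round(r['conf'],2),np.round(r['rect'])) for r in arm.look_for('scene',l)])
n=np.hypot(P[...,0]-.5103,P[...,1]+.285)<.032
q=P[n&(P[...,2]<.085)&(P[...,2]>.018)]; print(len(q),np.round(np.percentile(q,[2,50,98],axis=0),3) if len(q) else '')
go(0,0,0,st)
E
```

```text
clock: 4.08
position: [0.511, -0.2857, 0.1946]
ee_rot: [3.134, -0.204, 0.005]
force: [-0.5, -0.2, -1.8]
width: 0.233
objective [(0.72, array([196., 168.,  16.,  29.]))]
cap_1 [(0.97, array([192., 122.,  41.,  53.])), (0.74, array([258., 215.,  37.,  57.]))]
267 [[ 0.503 -0.29   0.019]
 [ 0.52  -0.274  0.046]
 [ 0.528 -0.266  0.068]]
pos [ 0.511  -0.2857  0.1946] toolx yaw -7.44 tilt 0.19 t 4.08 tool shift mm [-544.3 -217.3  192.6] force [-0.5 -0.2 -1.8] w 21.4
```

View pics/s1c.png

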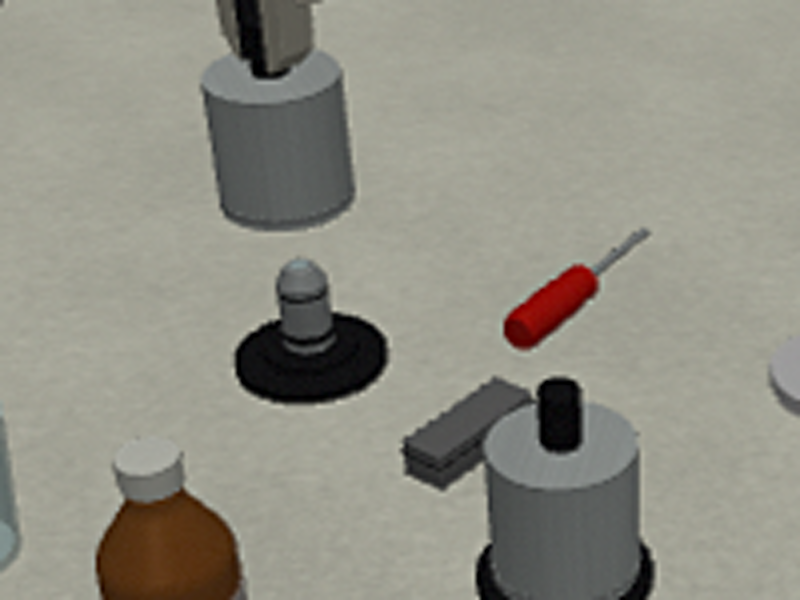

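```bash
python3 -m pendant '[[[0,0,-0.02],[0,0,0],0.01],[[0,0,-0.02],[0,0,0],0.01],[[-0.005,-0.022,0],[0,0,0],0.01],[[-0.01,-0.044,0],[0,0,0],0.01],[[-0.01,-0.044,0],[0,0,0],0.01],[[-0.01,-0.044,0],[0,0,0],0.01],[[-0.01,-0.044,0],[0,0,0],0.01],[[-0.01,-0.044,0],[0,0,0],0.01],[[-0.01,-0.044,0],[0,0,0],0.01],[[-0.01,-0.044,0],[0,0,0],0.01]]'; python3 -m pendant '[[[-0.01,-0.044,0],[0,0,0],0.01],[[-0.01,-0.044,0],[0,0,0],0.01],[[-0.01,-0.044,0],[0,0,0],0.01],[[-0.01,-0.044,0],[0,0,0],0.01],[[-0.006,-0.022,0],[0,0,0],0.01],[[0,0,0],[0,0,0],0.01],[[0,0,0],[0,0,0],0.01]]'
python3 - <<'E'
from h import *
st,im,d,P=snap('scene','s2')
cv2.imwrite('pics/s2.png',im[:,:,::-1])
go(.459,.253,.089,st); print(np.round(st['joints'],2))
E
```

```text
clock: 5.48
position: [0.4766, 0.0541, 0.2314]
ee_rot: [3.135, -0.202, -0.003]
force: [1.3, -0.2, -1.8]
width: 0.234
clock: 6.35
position: [0.4576, 0.2533, 0.2317]
ee_rot: [3.133, -0.203, -0.002]
force: [0.3, 0.0, -1.0]
width: 0.233
pos [0.4576 0.2533 0.2317] toolx yaw -7.42 tilt 0.12 t 6.35 tool shift mm [  1.6  -0.2 142.7] force [ 0.3  0.  -1. ] w 21.4
[-0.37  0.29 -0.3   1.79  0.1   1.08 -2.4 ]
```

View pics/s2.png

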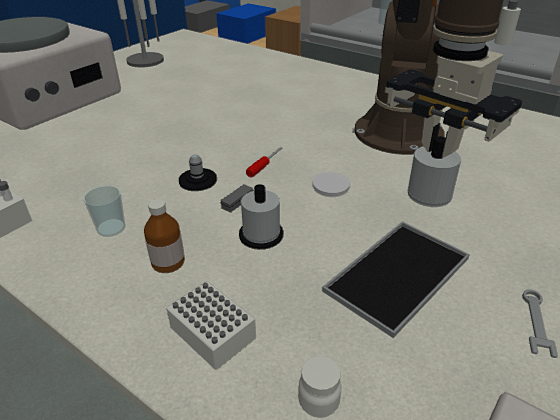

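```bash
python3 -m pendant '[[[0.001,0,0.03],[0,0,0],0.01],[[0,0,0.04],[0,0,0],0.01],[[0,0,0.035],[0,0,0],0.01],[[0,0,0.02],[0,0,0],0.01],[[0,0,0.008],[0,0,0],0.01],[[0,0,0],[0,0,0],0.01]]';python3 -m pendant '[[[0,0,0.004],[0,0,0],0.01],[[0,0,0.003],[0,0,0],0.01],[[0,0,0.002],[0,0,0],0.01],[[0,0,0],[0,0,0],0.01]]'
```

```text
clock: 7.15
position: [0.4595, 0.2533, 0.0997]
ee_rot: [3.134, -0.205, -0.001]
force: [-0.1, 0.4, -1.3]
width: 0.232
clock: 7.65
position: [0.4594, 0.2539, 0.0907]
ee_rot: [3.135, -0.203, -0.0]
force: [0.3, -0.9, -1.3]
width: 0.233
```

```bash
python3 -m pendant '[[[0,0,0.001],[0,0,0],0.01],[[0,0,0.001],[0,0,0],0.01],[[0,0,0],[0,0,0],0.01]]';python3 -m pendant '[[[0,0,0],[0,0,0],0.05],[[0,0,0],[0,0,0],0.05],[[0,0,0],[0,0,0],0.05],[[0,0,-0.03],[0,0,0],0.05],[[0,0,-0.045],[0,0,0],0.05],[[0,0,-0.045],[0,0,0],0.05],[[0,0,0],[0,0,0],0.05]]'
python3 - <<'E'
from h import *
st,im,d,P=snap('wrist','w2')
knob(P,(.459,.253),.10,.13);knob(P,(.459,.253),.075,.093)
st,im,d,P=snap('scene','s3')
knob(P,(.5103,-.285),.03,.08,.04)
n=np.hypot(P[...,0]-.5103,P[...,1]+.285)<.04
q=P[n&(P[...,2]<.075)&(P[...,2]>.022)]
from scipy.optimize import least_squares
b=q[(q[:,2]<.056)]
s=least_squares(lambda c:np.hypot(b[:,0]-c[0],b[:,1]-c[1])-.015,[.51,-.285],loss='soft_l1',f_scale=.002); print('obj axis',s.x,len(b),q[:,2].max())
go(.5103,-.285,.2,st)
st,im,d,P=snap('top','t3'); knob(P,(.5103,-.285),.055,.08,.04);knob(P,(.5103,-.285),.012,.02,.05)
E
```

```text
clock: 8.02
position: [0.4596, 0.2541, 0.0888]
ee_rot: [-3.135, 0.204, -0.0]
force: [-0.0, -0.1, 0.6]
width: 0.234
clock: 8.9
position: [0.4612, 0.2552, 0.2122]
ee_rot: [-3.131, 0.204, -0.009]
force: [0.4, 0.2, -0.3]
width: 0.546
circle [0.4595 0.2539] 0.011 714 [0.4611 0.2538 0.1137]
circle [0.4594 0.254 ] 0.0381 5542 [0.4641 0.2531 0.082 ]
circle [ 0.5157 -0.2797] 0.0166 206 [ 0.52   -0.2742  0.0527]
obj axis [ 0.5121265  -0.28278579] 161 0.0688980963081709
pos [0.4602 0.2544 0.2102] toolx yaw -7.44 tilt 0.2 t 8.95 tool shift mm [119.5 528.4   9.5] force [-0.8 -0.2 -0. ] w 50.4
circle [ 0.5117 -0.284 ] 0.0153 200 [ 0.5106 -0.2809  0.0649]
circle [ 0.5081 -0.2814] 0.0413 374 [ 0.5028 -0.275   0.0163]
```

View pics/s3.png

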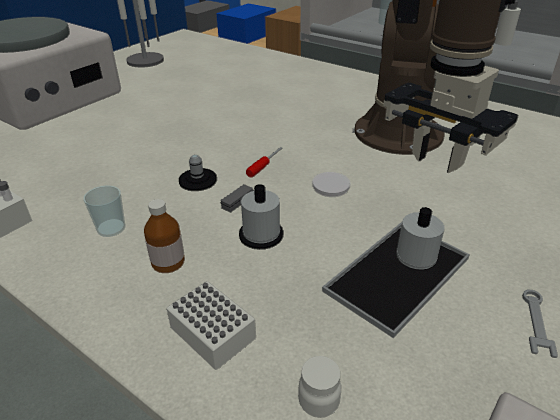

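```bash
python3 -m pendant '[[[0.005,0.022,0],[0,0,0],0.06],[[0.011,0.048,0],[0,0,0],0.06],[[0.011,0.048,0],[0,0,0],0.06],[[0.011,0.048,0],[0,0,0],0.06],[[0.011,0.048,0],[0,0,0],0.06],[[0.011,0.048,0],[0,0,0],0.06],[[0.011,0.048,0],[0,0,0],0.06],[[0.011,0.048,0],[0,0,0],0.06],[[0.011,0.048,0],[0,0,0],0.06],[[0.011,0.048,0],[0,0,0],0.06]]'; python3 -m pendant '[[[0.011,0.048,0],[0,0,0],0.06],[[0.006,0.025,0],[0,0,0],0.06],[[0,0,0],[0,0,0],0.06],[[0,0,0],[0,0,0],0.06]]'
python3 - <<'E'
from h import *
st,im,d,P=snap('wrist','w3')
knob(P,(.512,-.2835),.055,.08,.04);knob(P,(.512,-.2835),.065,.08,.04);knob(P,(.512,-.2835),.013,.021,.033)
for r in arm.masks_of('wrist','objective'):
    q=P[r['pixels']];print(r['conf'],r['rect'],np.round(np.percentile(q,[2,50,98],axis=0),4))
go(.5115,-.284,.03,st)
E
```

```text
clock: 10.3
position: [0.503, -0.2111, 0.2072]
ee_rot: [-3.134, 0.203, 0.004]
force: [0.1, 0.5, -0.5]
width: 0.653
clock: 10.8
position: [0.5109, -0.283, 0.2076]
ee_rot: [-3.134, 0.202, 0.003]
force: [-0.6, 0.1, 0.7]
width: 0.651
circle [ 0.5115 -0.2829] 0.0152 871 [ 0.5136 -0.2834  0.0657]
circle [ 0.5115 -0.2833] 0.0113 467 [ 0.5123 -0.2833  0.0678]
circle [ 0.5107 -0.2837] 0.029 1472 [ 0.5191 -0.287   0.016 ]
0.9 [276.1, 197.7, 32.3, 41.7] [[ 0.4997 -0.2966  0.0264]
 [ 0.5161 -0.2837  0.0639]
 [ 0.526  -0.2706  0.0694]]
pos [ 0.5109 -0.283   0.2076] toolx yaw -7.39 tilt 0.14 t 10.8 tool shift mm [  1.1   1.1 177.6] force [-0.6  0.1  0.7] w 59.7
```

View pics/w3.png

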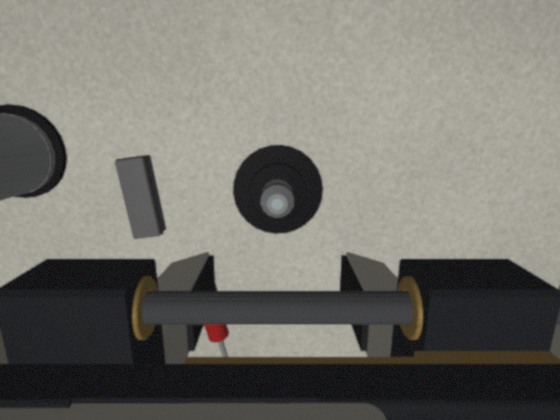

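```bash
python3 -m pendant '[[[0.0005,0,0.03],[0,0,0],0.06],[[0,0,0.05],[0,0,0],0.06],[[0,0,0.05],[0,0,0],0.06],[[0,0,0.03],[0,0,0],0.06],[[0,0,0.015],[0,0,0],0.06],[[0,0,0.007],[0,0,0],0.06],[[0,0,0],[0,0,0],0.06]]'; python3 -m pendant '[[[0,0,0],[0,0,0],0.04],[[0,0,0],[0,0,0],0.034],[[0,0,0],[0,0,0],0.03],[[0,0,0],[0,0,0],0.025],[[0,0,0],[0,0,0],0.02],[[0,0,0],[0,0,0],0.02],[[0,0,0],[0,0,0],0.02]]' 25
```

```text
clock: 11.78
position: [0.5123, -0.2844, 0.0273]
ee_rot: [3.135, -0.203, 0.001]
force: [-0.0, 0.5, -0.5]
width: 0.654
clock: 12.65
position: [0.5119, -0.2844, 0.0271]
ee_rot: [3.135, -0.204, 0.001]
force: [-0.8, 1.5, 6.0]
width: 0.32
```

```bash
python3 -m pendant '[[[0,0,-0.005],[0,0,0],0.02],[[0,0,-0.015],[0,0,0],0.02],[[0,0,-0.025],[0,0,0],0.02],[[0,0,-0.03],[0,0,0],0.02],[[0,0,-0.03],[0,0,0],0.02],[[0,0,-0.03],[0,0,0],0.02],[[0,0,-0.025],[0,0,0],0.02],[[0,0,-0.015],[0,0,0],0.02],[[0,0,-0.005],[0,0,0],0.02],[[0,0,0],[0,0,0],0.02]]' 35
python3 - <<'E'
from h import *
st,im,d,P=snap('scene','s4')
cv2.imwrite('pics/s4.png',im[:260,80:380,::-1]); go(.587,.237,.2,st)
E
```

```text
clock: 13.9
position: [0.5115, -0.2843, 0.2064]
ee_rot: [-3.135, 0.204, 0.001]
force: [-0.1, -0.2, -2.1]
width: 0.319
pos [ 0.5115 -0.2843  0.2064] toolx yaw -7.43 tilt 0.03 t 13.9 tool shift mm [   7.4 -526.7    6.4] force [-0.1 -0.2 -2.1] w 29.3
```

View pics/s4.png

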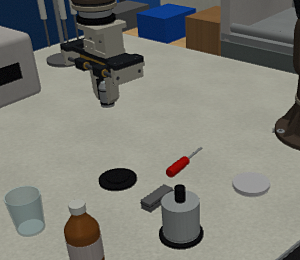

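The objective is held upright (around pixel 105,95 in the crop). Carry it over to the far half of the tray.

```bash
python3 -m pendant '[[[0,-0.015,0],[0,0,0],0.02],[[0.001,-0.03,0],[0,0,0],0.02],[[0.001,-0.04,0],[0,0,0],0.02],[[0.001,-0.04,0],[0,0,0],0.02],[[0.001,-0.04,0],[0,0,0],0.02],[[0.001,-0.04,0],[0,0,0],0.02],[[0.001,-0.04,0],[0,0,0],0.02],[[0.001,-0.04,0],[0,0,0],0.02],[[0,-0.04,0],[0,0,0],0.02],[[0,-0.04,0],[0,0,0],0.02]]'; python3 -m pendant '[[[0,-0.04,0],[0,0,0],0.02],[[0,-0.04,0],[0,0,0],0.02],[[0,-0.04,0],[0,0,0],0.02],[[0,-0.03,0],[0,0,0],0.02],[[0,-0.012,0],[0,0,0],0.02],[[0,0,0],[0,0,0],0.02],[[0,0,0],[0,0,0],0.02]]'
python3 - <<'E'
from h import *
go(.587,.237,.0151)
st,im,d,P=snap('scene','s5')
q=P[(np.hypot(P[...,0]-.586,P[...,1]-.238)<.02)&(P[...,2]>.1)]
print(q[:,2].min(), np.percentile(q[:,2],[1,5]))
E
```

```text
clock: 15.2
position: [0.5651, 0.0791, 0.2061]
ee_rot: [-3.135, 0.202, 0.002]
force: [-0.0, -0.0, -1.3]
width: 0.315
clock: 16.08
position: [0.5869, 0.2355, 0.2065]
ee_rot: [3.134, -0.206, -0.0]
force: [-0.8, 0.1, -0.6]
width: 0.323
pos [0.5869 0.2355 0.2065] toolx yaw -7.53 tilt 0.07 t 16.07 tool shift mm [-1.000e-01 -1.800e+00  1.914e+02] force [-0.8  0.1 -0.6] w 29.6
0.1928814876766678 [0.19524699 0.19787991]
```

View pics/s5.png

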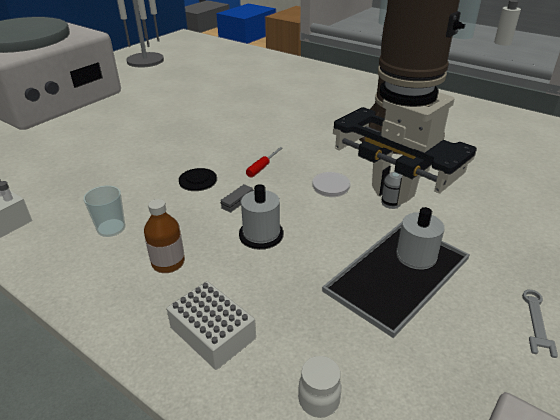

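```bash
python3 -m pendant '[[[0,0,0.015],[0,0,0],0.02],[[0,0,0.03],[0,0,0],0.02],[[0,0,0.035],[0,0,0],0.02],[[0,0,0.035],[0,0,0],0.02],[[0,0,0.03],[0,0,0],0.02],[[0,0,0.02],[0,0,0],0.02],[[0,0,0.01],[0,0,0],0.02],[[0,0,0.005],[0,0,0],0.02],[[0,0,0],[0,0,0],0.02]]'; python3 -m pendant '[[[0,0,0.003],[0,0,0],0.02],[[0,0,0.003],[0,0,0],0.02],[[0,0,0.002],[0,0,0],0.02],[[0,0,0],[0,0,0],0.02]]'
```

```text
clock: 17.25
position: [0.5871, 0.2372, 0.0269]
ee_rot: [-3.135, 0.204, -0.001]
force: [0.4, 0.6, -1.2]
width: 0.315
clock: 17.75
position: [0.5868, 0.2372, 0.0186]
ee_rot: [3.135, -0.204, -0.0]
force: [-0.7, -1.4, -1.2]
width: 0.318
```

```bash
python3 -m pendant '[[[0,0,0.001],[0,0,0],0.02],[[0,0,0.001],[0,0,0],0.02],[[0,0,0.001],[0,0,0],0.02],[[0,0,0],[0,0,0],0.02],[[0,0,0],[0,0,0],0.02]]'
```

```text
clock: 18.38
position: [0.5869, 0.2373, 0.0157]
ee_rot: [3.135, -0.203, 0.0]
force: [0.7, 0.0, -0.7]
width: 0.32
```

```bash
python3 -m pendant '[[[0,0,0.0005],[0,0,0],0.02],[[0,0,0.0005],[0,0,0],0.02],[[0,0,0],[0,0,0],0.02],[[0,0,0],[0,0,0],0.02]]'
```

```text
clock: 18.88
position: [0.587, 0.2373, 0.0151]
ee_rot: [-3.135, 0.204, -0.0]
force: [-1.3, -1.3, 5.2]
width: 0.318
```

Contact with the floor (fz jumped to about +5 N at the expected height). Release slowly and back off straight up.

```bash
python3 -m pendant '[[[0,0,0],[0,0,0],0.032],[[0,0,0],[0,0,0],0.036],[[0,0,0],[0,0,0],0.045],[[0,0,0],[0,0,0],0.055],[[0,0,0],[0,0,0],0.055],[[0,0,-0.02],[0,0,0],0.055],[[0,0,-0.04],[0,0,0],0.055],[[0,0,-0.05],[0,0,0],0.055],[[0,0,-0.05],[0,0,0],0.055],[[0,0,0],[0,0,0],0.055]]'
python3 - <<'E'
from h import *
st,im,d,P=snap('wrist','w6'); go(0,0,0,st)
knob(P,(.587,.237),.04,.08,.04);knob(P,(.459,.254),.10,.13);knob(P,(.459,.254),.075,.093)
st,im,d,P=snap('scene','s6')
knob(P,(.582,-.033),.11,.125); knob(P,(.587,.237),.045,.08,.04)
E
```

```text
clock: 20.12
position: [0.5894, 0.2387, 0.181]
ee_rot: [-3.13, 0.203, -0.013]
force: [-0.6, 0.3, 0.0]
width: 0.598
pos [0.5894 0.2387 0.181 ] toolx yaw -7.43 tilt 0.55 t 20.12 tool shift mm [-555.   313.9  174.9] force [-0.6  0.3  0. ] w 54.9
circle [0.586 0.237] 0.0153 995 [0.5888 0.2366 0.0531]
circle [0.4689 0.2525] 0.0365 2076 [0.4834 0.2505 0.0818]
circle [ 0.5821 -0.0312] 0.0121 84 [ 0.5852 -0.0292  0.1163]
circle [0.5887 0.2383] 0.0141 169 [0.593  0.2394 0.0524]
```

View pics/s6.png

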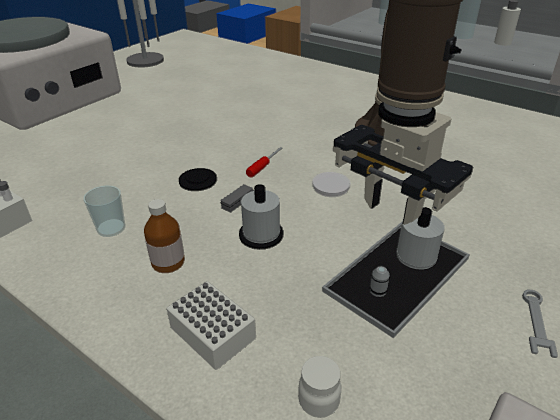

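View pics/w6.png

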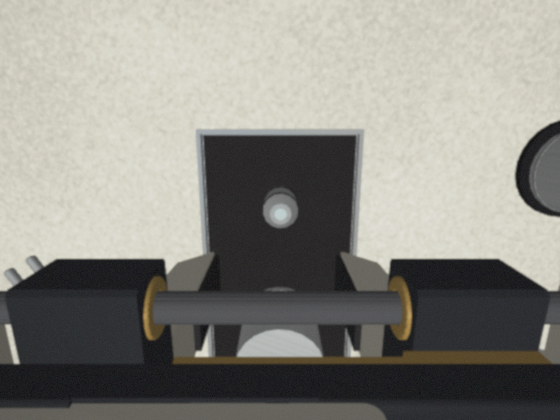

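```bash
python3 -m pendant '[[[0,0,-0.02],[0,0,0],0.055],[[0,0,0],[0,0,0],0.055],[[0,0,0],[0,0,0],0.055]]'; python3 -c "
from cell import arm
print(arm.sign_off())"
```

```text
clock: 20.6
position: [0.5863, 0.2369, 0.1935]
ee_rot: [3.134, -0.203, -0.002]
force: [-0.2, -0.0, 0.0]
width: 0.597
the job is handed in; nothing more can be done
None
```

The job is done and handed in at 20.6 s of the 64 s allowed; sign-off reports no verdict.

- **Finding it:** I lifted cap_2 first, and the scene camera showed the objective standing under it. I never touched cap_1, so the ring is still covered by it. I did not look under cap_1; the ring being there follows from finding the objective under cap_2.
- **Moving it:** I stood cap_2 in the near half of the tray. I then lifted the objective off its base, lowered it onto the far half of the tray until it touched the floor (about 5 N), let go and backed straight up.

**Last checks:**
- **Objective:** it stands upright in the tray at about (0.586, 0.237). The wrist and scene cameras agree to about 3 mm.
- **cap_2:** it stands flat in the tray at (0.459, 0.254), with its top at 0.082 m as expected. I measured that when I released it. After the objective was set down, the wrist camera saw only part of the cap, so its centre then read 10 mm off. The top height was unchanged, and the scene picture shows it upright.
- **cap_1:** its knob is within about 1 mm of where the same camera saw it at the start.
- **Arm:** the gripper is open and clear of everything.

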